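# Lock open the V-block case and take out the V-block

### The arm

A 6-joint arm with a two-finger parallel gripper is mounted at the origin on the work surface. World frame = base frame: x ahead of the robot, y to its left, z up, the work surface at z = 0. Lengths are in m, angles in degrees, forces in N, time in s.
With the tool pointing down it reaches from about 0.25 to 0.725 m from the base axis. Payload 9.7 kg.
Tool frame: the origin (TCP) lies between the finger pads; the fingertips stand 25 mm ahead of it and the grasp point (between the pads) lies 6 mm ahead of it; z points along the fingers, y is the line along which they close (so a half turn about z gives the same grasp; the last joint's range is limited). The gripper opens to 85 mm and grips with 20 to 120 N. Pads are 22 mm wide; open, the fingers measure 114 mm over their backs; the gripper's body (76 mm by 85 mm) begins 54 mm behind the grasp point. The pads swing forward as they close: fully open they stand 13 mm farther back than shut.
Start: joints at [-71.562, 4.979, 10.078, 95.1, 0, 90], TCP at [0.174, -0.522, 0.256] pointing down, gripper open.
Joint ranges: [-179.16, 179.16], [-48.56, 103.87], [-65.8, 70.77], [-126.05, 130.52], [-82.76, 87.17], [-180, 180]. Speed limits (degrees/s): [127.2, 127.2, 147.25, 180, 180, 180].

### API

Orientations are given as [roll, pitch, yaw] about the fixed x, y, z axes, in that order (R = Rz(yaw) Ry(pitch) Rx(roll)).
In Python, from workcell import bot gives the robot as it stands.
- The arm moves only by the shell command python3 drive.py 'ROWS' [FORCE]. ROWS is rows parted by semicolons, their numbers by spaces, 1 to 5 of them, each of 5 numbers: dx, dy, dz in m, then a turn about the tool's z in degrees, then the finger opening in m; each row is the pose to reach, as a shift and turn from the pose commanded when the command began, along the tool's axes at that moment; what a row does not reach only later rows make up. A row lasts 1/12 s, in which the tool goes at most 0.0417 m and 7.16 degrees, less where a joint would pass 70% of its speed; a pose out of reach is approached as far as the arm can. The fingers move at their own pace and stop on an object; FORCE is the grip in N (left out, the last holds). Time passes only in rows, so rows that do not move let the fingers close. It prints the time, the measured TCP pose, the force, the opening and the grip force at its end.
- bot.get_obs(): the state, without advancing time (a new reading comes with each control period).
- bot.camera(name): name is "scene" or "top" or "wrist"; returns the picture (384x512x3 uint8, blue, green, red); there is no depth.
- bot.camera_info(name): a dict with "mtx" (3x3 intrinsics, pixels), "extrinsics" (4x4, takes a point from camera to world coordinates). Camera axes: x right, y down, z forward; pixel columns grow to the right and rows downward; lengths in m; the calibration is good to about 2 mm. The wrist camera is an equidistant fisheye: a pixel r from the principal point sees the ray r / f radians off the axis. A picture is of the moment at which its call begins: read the wrist's pose just before it. camera_info takes no time and is no camera call; for the wrist camera it gives the pose at the moment of the call.
- bot.job_done(): hands the job in; it is judged then, once.
The state is a dict: "time": time; "q": joint angles; "qd": joint speeds; "joint_efforts": joint torques, N m; "ee_pos": TCP position; "tcp_rot": TCP orientation; "wrist_force": force on the tool from outside, world axes, zero at the start; "torque": the same for the moment, N m; "opening": finger opening in m; "grasp_force": force on a finger pad.
Only numpy, scipy, OpenCV 4.12 (cv2) and the standard library are available. Lean on these libraries where they do the work, as an engineer would, in place of code of your own. Each camera call takes 0.05 s, during which the arm holds its last target. There are 200 camera calls.

### The job

Raise the lid of the wooden case by its bar handle and push the knuckle of its folding stay past straight, right against its stop, so that the lid is locked open by itself. Then lift the V-block out of the case and set it down gently on the granite plate, standing wholly on the plate with its vee upwards. Leave the plain drilled block in the case, and do not shift the indicator stand, the micrometer or the bottle.

Things in the scene. Friction and masses are not known exactly. Their poses are not given: they have to be found in the camera images.
- case: Fixed wooden case, 200 (x) x 280 (y) x 80 mm without lid, walls 10 mm; origin: centre of its underside. Its -x side (front) faces the robot; it may stand on the left or right. Lined deck 26 mm up, with two nests (centres x = -30, y = -15 and y = +83 mm) with corner cleats 5 mm high, long sides free for fingers over 48 mm. The folding lid stay is inside its -y end wall.
- lid (a joint): Lid opening, rad: 0 shut (at the start), 1.326 (76 degrees) at the stay's dead centre, the most it can open, 1.316 when locked. Framed wooden panel 200 x 280 x 22 mm, 0.42 kg. Let go below about 1.0 it falls shut; from 1.1 up the stiff stay holds it for the moment. Open, its top edge is 48 mm in front of the hinge line, its back 21 mm behind it.
- lid_handle (a point): Middle of the lid's round steel bar handle: 12 mm thick, 91 mm clear between its two posts, parallel to the hinge, 45 mm in front of the lid's front edge, 245 mm from the hinge line. Lid shut: 91 mm above the bench; it moves up and back on an arc about lid_hinge. Can be pinched from above, one finger in front, one behind; it can turn in the fingers.
- lid_hinge (a point): Middle of the lid's hinge line, which does not move: top edge of the case's far (+x) side, 80 mm above the bench; the axis is the case's y.
- stay_elbow (a joint): Angle at the knuckle of the folding stay, rad: 0 folded (lid shut), 2.37 with the lid at 1.275, 2.84 with its two strips in line (dead centre), 3.05 at its stop, 12 degrees past straight, where it locks the lid. It moves stiffly, stays where it is left, and takes about 3 N at the stud to push through.
- stay_stud (a point): Middle of the stay's thumb stud: steel pin on the knuckle, 11 mm thick, 30 mm long, along the case's y, pointing into the case, 17 mm button on its end. Lid shut: inside, near the front. Lid at 1.275: 82 mm in front of the hinge line, 48 mm above the rim. Pushed from the front (case's +x, slightly down) it goes to its stop: 59 mm in front, 36 mm above the rim.
- stay_foot (a point): Lower rivet of the stay, on the inside of the case's -y end wall, 105 mm in front of the hinge line and 22 mm below the rim; does not move. The stay is two steel strips 13 x 3 mm, each 74 mm between rivets: foot to knuckle, and knuckle to a rivet on the lid 105 mm from the hinge line. As the lid rises, the knuckle comes up out of the front of the case and back.
- vblock: Ground steel V-block, 60 long (its x) x 42 wide (y) x 40 mm high, about 0.6 kg, 90 degree vee 32 mm wide along the top, clamp groove 8 mm high and 5 mm deep along each side (10 to 18 mm up); origin at the centre of its underside, z up. It sits in one of the two nests, long way along the case's x, and its top is 14 mm below the rim.
- riser: Plain rectangular steel riser block with drilled holes, 60 x 42 x 34 mm, in the other nest; origin at the centre of its underside. It stays in the case.
- plate: Small dark granite surface plate, 300 (its x) x 200 (y) mm, top 60 mm above its origin, which is at the centre of its underside on the bench; it does not move. Position and yaw vary.
- indicator: Dial indicator on a magnetic stand, loose, 1.4 kg, standing at the far end (+x) of the granite plate to its -y side: black base 50 x 55 x 52 mm, post to 187 mm, dial hanging out 72 mm to its -y side; origin at the centre of its underside.
- micrometer: Outside micrometer lying on the bench beyond the case and plate, about 140 x 40 x 16 mm; origin on the bench at the middle of its bow, the barrel towards its +x.
- bottle: White plastic bottle 58 mm across and 135 mm high standing on the far side of the bench; origin at the centre of its underside.

How it is judged:
By the outcome, as a careful person would: the job done as asked, in the order asked, and still so for the second after the job is handed in, with the robot touching nothing.
It also fails if it takes over 72 s, if anything falls off the work surface, if the arm or the gripper's body presses on something with over 40 N, if the wrist force passes 120 N, or if a joint passes its speed limit or range.

## Working session

There is one attempt and no reset: what is moved stays moved. The work goes in short steps, Python scripts to look and compute and a shell command to move; the robot and the scene stay as the last step left them, time stands still between calls to the robot, and variables do not carry over. Pictures are saved under pics/ and viewed, at most 13 in all, crops included, and the job is handed in when it is done.

```bash
ls; mkdir -p pics
python3 - <<'E'
from workcell import bot
import cv2,numpy as np
o=bot.get_obs();print(o)
for n in("scene","top"):
    cv2.imwrite(f"pics/{n}0.png",bot.camera(n));i=bot.camera_info(n);print(n,np.round(i["mtx"],1).tolist(),np.round(i["extrinsics"],4).tolist())
E
```

```text
drive.py
pics
workcell.py
{'time': 0.0, 'q': array([-7.15624229e+01,  5.01109522e+00,  1.00348918e+01,  9.50984787e+01,
       -1.40121067e-04,  9.00015303e+01]), 'qd': array([-0.04218922, -0.0494646 ,  0.02067686, -0.03850664,  0.02916778,
       -0.09621289]), 'joint_efforts': array([-4.04311795e-04, -5.20390284e+01,  4.64799392e+01,  1.63260510e-02,
       -1.04722099e-04,  2.57082070e-05]), 'ee_pos': array([ 0.17388975, -0.5215915 ,  0.25558701]), 'tcp_rot': array([-1.79925318e+02,  1.42115633e-04,  1.84360470e+01]), 'wrist_force': array([-0.53772272,  0.07778597,  0.12014912]), 'torque': array([-0.03295176, -0.03198863, -0.00631732]), 'grasp_force': 0.0, 'opening': 0.08548577483807795}
scene [[415.6, 0.0, 248.5], [0.0, 415.6, 191.6], [0.0, 0.0, 1.0]] [[0.8613, 0.4211, -0.2844, 0.894], [0.5081, -0.7199, 0.4728, -0.4618], [-0.0056, -0.5517, -0.834, 0.8511], [0.0, 0.0, 0.0, 1.0]]
top [[364.1, 0.0, 251.5], [0.0, 364.1, 188.0], [0.0, 0.0, 1.0]] [[0.0134, -0.9953, 0.0957, 0.5352], [-0.9999, -0.0144, -0.0091, -0.0222], [0.0104, -0.0955, -0.9954, 1.065], [0.0, 0.0, 0.0, 1.0]]
```

View pics/top0.png

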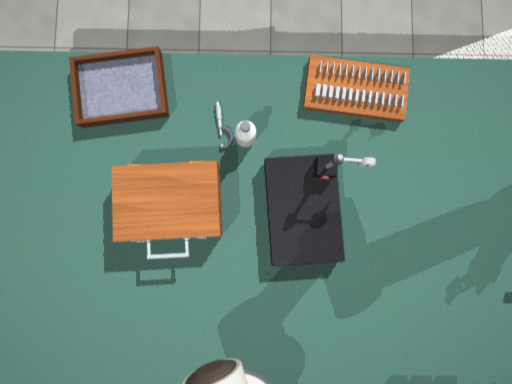

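View pics/scene0.png

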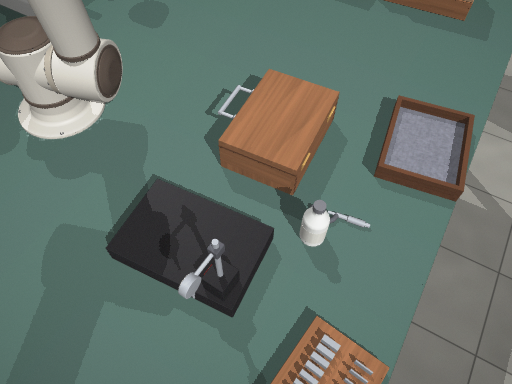

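The top view shows the shut case on the left, with its lid corners at about (112,166), (218,161), (220,236) and (113,241), and the handle bar near row 257. The plate is at (265,158)–(343,262), the indicator at its far right corner, and the bottle at (245,133). I'll enlarge it for precise pixels.

Run:
```python
import cv2
a=cv2.imread("pics/top0.png")
cv2.imwrite("pics/t1.png",cv2.resize(a[145:275,100:360],None,fx=3,fy=3,interpolation=cv2.INTER_CUBIC))
```

```text
(no output)
```

View pics/t1.png

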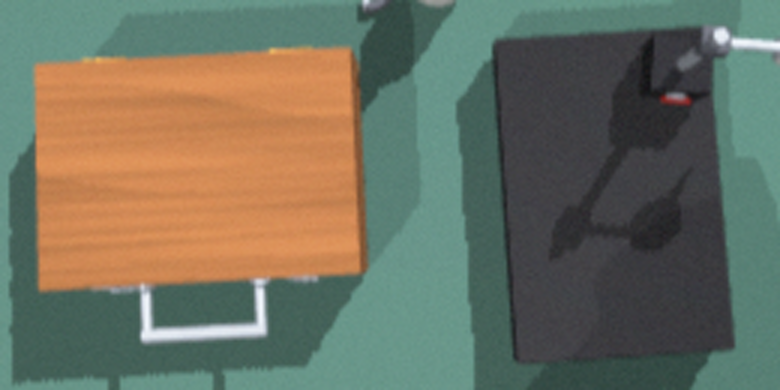

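The crop gives these pixels (3x scale):
- Lid corners: (35,65), (350,49), (360,273), (40,291).
- Handle bar: (142,337)–(266,330).
- Plate corners: (495,41), (711,27), (733,347), (516,361).

```bash
cat > h.py <<'E'
import numpy as np,cv2
from workcell import bot
def ray(n,u,v):
    i=bot.camera_info(n);E=np.array(i["extrinsics"]);K=np.array(i["mtx"])
    return E[:3,3],E[:3,:3]@np.linalg.solve(K,[u,v,1])
def atz(n,u,v,z):
    c,d=ray(n,u,v);return c+d*(z-c[2])/d[2]
def proj(n,P):
    i=bot.camera_info(n);E=np.array(i["extrinsics"]);K=np.array(i["mtx"])
    p=(np.atleast_2d(P)-E[:3,3])@E[:3,:3]@K.T;return p[:,:2]/p[:,2:]
def fit(pts,mod):# 2d rigid fit
    P=np.array(pts)[:,:2];M=np.array(mod,float);a=M-M.mean(0);b=P-P.mean(0)
    th=np.arctan2((a[:,0]*b[:,1]-a[:,1]*b[:,0]).sum(),(a*b).sum())
    R=np.array([[np.cos(th),-np.sin(th)],[np.sin(th),np.cos(th)]])
    t=P.mean(0)-R@M.mean(0);print("res mm",np.round((P-M@R.T-t)*1000,1).tolist());return t,np.degrees(th)
E
python3 - <<'E'
from h import *
c=lambda x,y,z:atz("top",x/3-.33+100,y/3-.33+145,z)
L=[c(35,65,.102),c(350,49,.102),c(360,273,.102),c(40,291,.102)]
print(fit(L,[[.1,.14],[.1,-.14],[-.1,-.14],[-.1,.14]]))
print([c(142,337,.097),c(266,330,.097)])
P=[c(495,41,.06),c(711,27,.06),c(733,347,.06),c(516,361,.06)]
print(fit(P,[[.15,.1],[.15,-.1],[-.15,-.1],[-.15,.1]]))
E
```

```text
res mm [[-0.4, -0.2], [-0.9, 0.3], [0.7, 0.7], [0.6, -0.8]]
(array([0.59048664, 0.1966729 ]), np.float64(3.9114057233041675))
[array([0.44296948, 0.23996519, 0.097     ]), array([0.45034643, 0.13222655, 0.097     ])]
res mm [[-3.7, 0.5], [-1.4, -1.9], [3.0, 1.8], [2.1, -0.4]]
(array([ 0.57673539, -0.17775397]), np.float64(4.033924671934448))
```

```bash
cat >> h.py <<'E'
C=np.array([.5905,.1967]);CY=np.radians(3.9)
def cw(x,y):return C+np.array([x*np.cos(CY)-y*np.sin(CY),x*np.sin(CY)+y*np.cos(CY)])
def chain(*T):# targets (x,y,z,yaw) world, tool down
    o=bot.get_obs();p=np.r_[o["ee_pos"],o["tcp_rot"][2]]
    for t in T:
        d=np.array(t)-p;a=np.radians(p[3])
        dx=d[0]*np.cos(a)+d[1]*np.sin(a);dy=d[0]*np.sin(a)-d[1]*np.cos(a)
        turn=-((d[3]+180)%360-180)
        print("%.4f %.4f %.4f %.1f  rows>=%.1f"%(dx,dy,-d[2],turn,max(np.linalg.norm(d[:3])/.0417,abs(turn)/7.16)));p=np.array(t,float)
E
python3 - <<'E'
from h import *
h=cw(-.145,0);o=bot.get_obs();p=o["ee_pos"];print(h)
T=[np.r_[p[:2]+(h-p[:2])*k/4,p[2]-.056*k/4,18.4+75.5*k/4] for k in(1,2,3,4)]
chain(*T,np.r_[h,.097,93.9])
E
```

```text
[0.44583578 0.18683778]
0.1205 -0.1465 0.0140 -18.8  rows>=4.6
0.1614 -0.0998 0.0140 -18.9  rows>=4.6
0.1850 -0.0422 0.0140 -18.9  rows>=4.6
0.1887 0.0199 0.0140 -18.9  rows>=4.6
0.0000 0.0000 0.1027 -0.0  rows>=2.5
```

```bash
python3 drive.py '0.12 -0.1465 0.014 -18.8 0.05;0.12 -0.1465 0.014 -18.8 0.05;0.12 -0.1465 0.014 -18.8 0.05;0.12 -0.1465 0.014 -18.8 0.05;0.12 -0.1465 0.014 -18.8 0.05' 40
python3 drive.py '0.161 -0.1 0.014 -18.9 0.05;0.161 -0.1 0.014 -18.9 0.05;0.161 -0.1 0.014 -18.9 0.05;0.161 -0.1 0.014 -18.9 0.05;0.161 -0.1 0.014 -18.9 0.05'
python3 drive.py '0.185 -0.042 0.014 -18.9 0.05;0.185 -0.042 0.014 -18.9 0.05;0.185 -0.042 0.014 -18.9 0.05;0.185 -0.042 0.014 -18.9 0.05;0.185 -0.042 0.014 -18.9 0.05'
python3 drive.py '0.189 0.02 0.014 -18.9 0.044;0.189 0.02 0.014 -18.9 0.044;0.189 0.02 0.014 -18.9 0.044;0.189 0.02 0.014 -18.9 0.044;0.189 0.02 0.014 -18.9 0.044'
python3 drive.py '0 0 0 0 0.044;0 0 0 0 0.044'
python3 - <<'E'
from h import *
h=cw(-.145,0)
chain(np.r_[h,.097,93.9])
i=bot.camera_info("wrist");print(np.round(i["mtx"],1).tolist(),np.round(i["extrinsics"],3).tolist())
cv2.imwrite("pics/w1.png",bot.camera("wrist"))
E
```

```text
time: 0.52
ee_pos: [0.2418, -0.3417, 0.2419]
tcp_rot: [-180.0, -0.0, 37.3]
wrist_force: [-0.4, 0.1, 0.3]
opening: 0.0497
grasp_force: 0.0
time: 0.93
ee_pos: [0.3093, -0.1648, 0.228]
tcp_rot: [-180.0, -0.0, 56.2]
wrist_force: [-0.9, -0.4, 0.3]
opening: 0.0497
grasp_force: 0.0
time: 1.35
ee_pos: [0.3777, 0.0125, 0.2137]
tcp_rot: [-180.0, -0.0, 75.2]
wrist_force: [0.5, -0.2, -0.4]
opening: 0.0499
grasp_force: 0.0
time: 1.77
ee_pos: [0.4459, 0.1901, 0.1992]
tcp_rot: [-180.0, -0.0, 94.1]
wrist_force: [0.4, -0.3, -0.3]
opening: 0.0443
grasp_force: 0.0
time: 1.93
ee_pos: [0.4451, 0.1875, 0.1993]
tcp_rot: [-179.9, 0.0, 94.1]
wrist_force: [-0.3, -0.9, 0.3]
opening: 0.0441
grasp_force: 0.0
-0.0008 0.0007 0.1023 0.2  rows>=2.5
[[297.3, 0.0, 254.8], [0.0, 297.3, 188.4], [0.0, 0.0, 1.0]] [[0.997, 0.068, 0.019, 0.44], [0.071, -0.953, -0.295, 0.262], [-0.002, 0.296, -0.955, 0.318], [0.0, 0.0, 0.0, 1.0]]
```

View pics/w1.png

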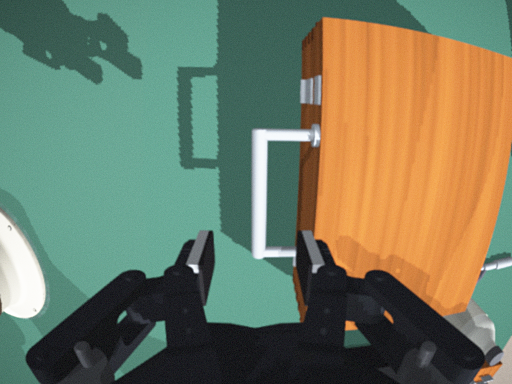

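The bar runs down column 259, and the fingers sit at columns 210 and 302 (middle about 256). They straddle the bar, so I descend and close.

```bash
python3 drive.py '0 0.0005 0.1 0 0.044;0 0.0005 0.1 0 0.044;0 0.0005 0.1 0 0.044;0 0.0005 0.102 0 0.044;0 0.0005 0.102 0 0.044' 
python3 drive.py '0 0 0 0 0;0 0 0 0 0;0 0 0 0 0;0 0 0 0 0;0 0 0 0 0' 40
python3 - <<'E'
from h import *
o=bot.get_obs();p=o["ee_pos"];print(p,o["grasp_force"])
H=cw(.1,0);a=CY;u=np.array([np.cos(a),np.sin(a)])
r=np.hypot(.245,.011);f0=np.arctan2(.011,.245)
T=[]
for th in (.17,.34,.51,.68,.85,1.02,1.19,1.285):
    d=-r*np.cos(th+f0)+.245; z=r*np.sin(th+f0)-.011
    T.append(np.r_[p[:2]+u*d,p[2]+z,o["tcp_rot"][2]])
chain(*T)
E
```

```text
time: 2.4
ee_pos: [0.4454, 0.1855, 0.0982]
tcp_rot: [-179.9, 0.0, 93.9]
wrist_force: [-0.0, -0.1, 0.4]
opening: 0.0439
grasp_force: 0.0
time: 2.82
ee_pos: [0.448, 0.1869, 0.1006]
tcp_rot: [179.7, -0.0, 93.9]
wrist_force: [6.0, -1.4, 2.7]
opening: 0.0104
grasp_force: 39.3
[0.44799495 0.18689533 0.10057966] 39.332170486450195
-0.0000 0.0054 -0.0413 -0.0  rows>=1.0
-0.0000 0.0123 -0.0398 -0.0  rows>=1.0
-0.0000 0.0189 -0.0371 -0.0  rows>=1.0
-0.0000 0.0249 -0.0334 -0.0  rows>=1.0
-0.0000 0.0302 -0.0287 -0.0  rows>=1.0
-0.0000 0.0346 -0.0232 -0.0  rows>=1.0
-0.0000 0.0380 -0.0170 -0.0  rows>=1.0
-0.0000 0.0223 -0.0066 -0.0  rows>=0.6
```

```bash
python3 drive.py '0 0.0018 -0.0208 0 0;0 0.0054 -0.0413 0 0;0 0.0107 -0.0614 0 0;0 0.0177 -0.0811 0 0;0 0.0263 -0.1 0 0' 
python3 drive.py '0 0.0103 -0.0182 0 0;0 0.022 -0.0354 0 0;0 0.0352 -0.0516 0 0;0 0.0496 -0.0666 0 0;0 0.0654 -0.0803 0 0' 
python3 drive.py '0 0.0167 -0.0124 0 0;0 0.0346 -0.0232 0 0;0 0.0531 -0.0325 0 0;0 0.0726 -0.0402 0 0;0 0.0841 -0.044 0 0' 
python3 drive.py '0 0.005 -0.0015 0 0;0 0.0108 -0.0028 0 0;0 0.0108 -0.0028 0 0;0 0.0108 -0.0028 0 0'
python3 - <<'E'
from h import *
o=bot.get_obs();p=o["ee_pos"];H=cw(.1,0)
d=p[:2]-H;print(d,np.arctan2(p[2]-.006-.08,-(d@[np.cos(CY),np.sin(CY)])) - .0449, p[2]-.086)
cv2.imwrite("pics/w2.png",bot.camera("wrist"))
a=bot.camera("top");b=bot.camera("scene")
cv2.imwrite("pics/ts.png",np.hstack([cv2.resize(a[120:280,90:250],(400,400)),cv2.resize(b[50:210,200:360],(400,400))]))
E
```

```text
time: 3.23
ee_pos: [0.4738, 0.1886, 0.2003]
tcp_rot: [179.8, -0.0, 93.9]
wrist_force: [13.9, 1.5, -11.2]
opening: 0.0103
grasp_force: 39.4
time: 3.65
ee_pos: [0.5366, 0.1928, 0.2812]
tcp_rot: [-180.0, -0.0, 94.0]
wrist_force: [-8.9, -0.8, 5.9]
opening: 0.0103
grasp_force: 39.3
time: 4.07
ee_pos: [0.6218, 0.1986, 0.3261]
tcp_rot: [179.8, -0.1, 93.9]
wrist_force: [-5.4, -1.6, 2.6]
opening: 0.0102
grasp_force: 40.9
time: 4.4
ee_pos: [0.6323, 0.1993, 0.3284]
tcp_rot: [179.8, -0.0, 93.9]
wrist_force: [-1.0, -1.4, 9.5]
opening: 0.0099
grasp_force: 42.8
[-0.0579297  -0.00419141] 1.2907287558565597 0.2424057366018024
```

View pics/ts.png

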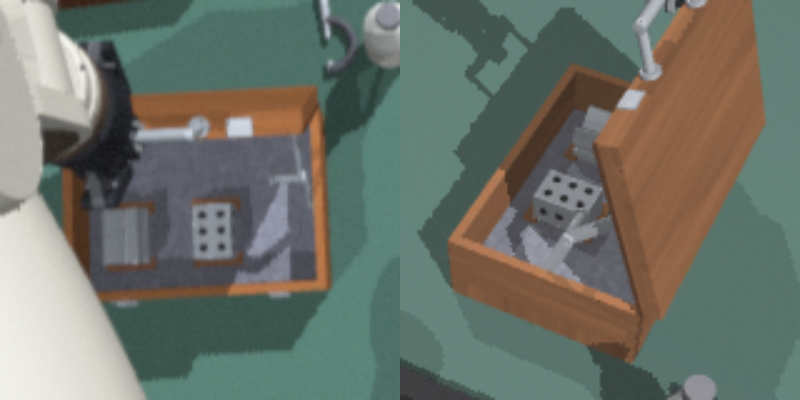

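The drilled block is in the middle nest and the V-block in the +y nest. The lid is at about 1.29 rad. The stud shows at top crop (275–303,179), which is full-image pixel (205,191.5). I'll let go, back off and locate it.

```bash
python3 drive.py '0 0 0 0 0.05;0 0 0 0 0.05;0 0 0 0 0.05;0 0 -0.03 0 0.05;0 0 -0.06 0 0.05' 
python3 drive.py '0 -0.1 0 0 0.085;0 -0.19 0 0 0.085;0 -0.19 0 0 0.085;0 -0.19 0 0 0.085;0 -0.19 0 0 0.085'
python3 - <<'E'
from h import *
loc=lambda w:np.array([(w-C)@[np.cos(CY),np.sin(CY)],(w-C)@[-np.sin(CY),np.cos(CY)]])
for q in((200,191.8),(211,191)):print(loc(atz("top",*q,.127)[:2])-[.1,0])
a=bot.camera("top");b=bot.camera("scene")
cv2.imwrite("pics/ts2.png",np.hstack([cv2.resize(a[160:240,170:250],(400,400),interpolation=2),cv2.resize(b[90:170,240:320],(400,400),interpolation=2)]))
g=[.1-.1215-.035,-.105]
chain(np.r_[cw(-.07,-.105),.25,93.9],np.r_[cw(-.07,-.105),.113,93.9])
E
```

```text
time: 4.97
ee_pos: [0.6312, 0.1993, 0.3817]
tcp_rot: [-179.7, 0.1, 93.9]
wrist_force: [1.0, 0.2, 1.4]
opening: 0.05
grasp_force: 0.0
time: 5.38
ee_pos: [0.4416, 0.1863, 0.3828]
tcp_rot: [-180.0, 0.0, 93.9]
wrist_force: [0.1, 0.9, 0.9]
opening: 0.0848
grasp_force: 0.0
[-0.08342316 -0.09586318]
[-0.0828752  -0.12428304]
-0.1045 0.0828 0.1353 0.1  rows>=4.6
0.0000 0.0000 0.1370 -0.0  rows>=3.3
```

View pics/ts2.png

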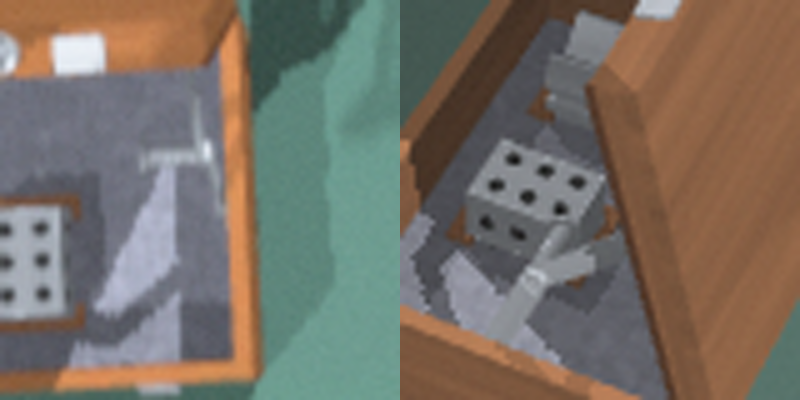

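The stud spans crop (143–207,157), so its middle is about y = −0.108 in the case frame and 83 mm in front of the hinge. The lid is holding. I go down in front of it with the fingers open.

```bash
python3 drive.py '-0.1075 0.083 0.135 0 0.085;-0.1075 0.083 0.135 0 0.085;-0.1075 0.083 0.135 0 0.085;-0.1075 0.083 0.135 0 0.085;-0.1075 0.083 0.135 0 0.085'
python3 drive.py '0 0 0.1 0 0.085;0 0 0.137 0 0.085;0 0 0.137 0 0.085;0 0 0.137 0 0.085;0 0 0.137 0 0.085'
python3 drive.py '0 0.01 0 0 0.085;0 0.02 0 0 0.085;0 0.025 0 0 0.085;0 0.03 0 0 0.085;0 0.03 0 0 0.085'
python3 - <<'E'
from h import *
chain(np.r_[cw(-.0215,-.108),.113,93.9])
cv2.imwrite("pics/w3.png",bot.camera("wrist"))
E
```

```text
time: 5.9
ee_pos: [0.5344, 0.0829, 0.245]
tcp_rot: [-179.8, 0.0, 93.9]
wrist_force: [0.4, -0.5, -1.5]
opening: 0.0849
grasp_force: 0.0
time: 6.32
ee_pos: [0.5318, 0.0846, 0.1082]
tcp_rot: [-179.6, 0.0, 93.9]
wrist_force: [-0.0, 1.0, 0.1]
opening: 0.0849
grasp_force: 0.0
time: 6.73
ee_pos: [0.5649, 0.0873, 0.113]
tcp_rot: [179.9, -0.0, 93.9]
wrist_force: [0.4, 0.3, -0.2]
opening: 0.0851
grasp_force: 0.0
-0.0006 0.0114 -0.0000 0.0  rows>=0.3
```

View pics/w3.png

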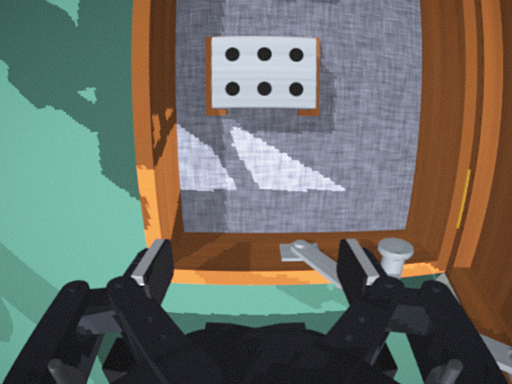

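The right finger sits just in front of the stud, whose button is at (395,248). I push on in small steps.

```bash
python3 drive.py '0 0.004 0 0 0.085;0 0.008 0 0 0.085;0 0.012 0 0 0.085;0 0.012 0 0 0.085'
python3 drive.py '0 0.003 0 0 0.085;0 0.006 0 0 0.085;0 0.006 0 0 0.085'
python3 drive.py '0 0.003 0 0 0.085;0 0.006 0 0 0.085;0 0.006 0 0 0.085'
python3 - <<'E'
from h import *
chain(np.r_[cw(-.0215,-.108),.113,93.9])
cv2.imwrite("pics/w4.png",bot.camera("wrist")[200:350,200:500])
E
```

```text
time: 7.12
ee_pos: [0.5754, 0.0879, 0.111]
tcp_rot: [-179.9, 0.0, 93.9]
wrist_force: [-2.5, -0.6, -2.5]
opening: 0.0848
grasp_force: 1.3
time: 7.37
ee_pos: [0.5797, 0.0882, 0.1107]
tcp_rot: [-179.7, 0.0, 93.9]
wrist_force: [-11.1, -0.5, -1.6]
opening: 0.0851
grasp_force: 5.7
time: 7.62
ee_pos: [0.5811, 0.0883, 0.1106]
tcp_rot: [-179.2, 0.0, 94.0]
wrist_force: [-40.4, -1.5, 12.2]
opening: 0.0847
grasp_force: 20.4
-0.0005 -0.0047 -0.0024 0.1  rows>=0.1
```

View pics/w4.png

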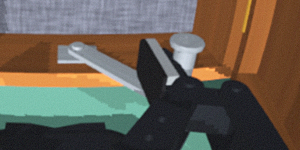

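```bash
python3 drive.py '0 -0.02 0 0 0.085;0 -0.06 0 0 0.085;0 -0.1 0 0 0.085;0 -0.1 0 0 0.085'
python3 drive.py '0 0 -0.15 0 0.085;0 0 -0.15 0 0.085;0 0 -0.15 0 0.085;0 0 -0.15 0 0.085;0 0 -0.15 0 0.085'
python3 - <<'E'
from h import *
W=bot.camera("wrist")
a=bot.camera("top");b=bot.camera("scene")
cv2.imwrite("pics/ts3.png",np.hstack([cv2.resize(a[160:240,170:250],(400,400),interpolation=2),cv2.resize(b[90:170,240:320],(400,400),interpolation=2)]))
o=[]
for n,pts in (("top",[[-.083,.128],[-.059,.116]]),("scene",[[-.083,.128],[-.059,.116]])):
    for x,z in pts:
        for y in(-.124,-.095):
            q=proj(n,np.r_[cw(.1+x,y),z])[0];print(n,x,y,np.round((q-([170,160] if n=="top" else [240,90]))*5+([0,0] if n=="top" else [400,0])))
E
```

```text
time: 8.0
ee_pos: [0.4818, 0.0812, 0.111]
tcp_rot: [-179.8, 0.0, 94.0]
wrist_force: [0.5, 0.5, -0.1]
opening: 0.0851
grasp_force: 0.0
time: 8.42
ee_pos: [0.4895, 0.0821, 0.2685]
tcp_rot: [179.4, -0.1, 93.9]
wrist_force: [0.7, 1.0, -0.2]
opening: 0.085
grasp_force: 0.0
top -0.083 -0.124 [204. 155.]
top -0.083 -0.095 [148. 158.]
top -0.059 -0.124 [205. 112.]
top -0.059 -0.095 [149. 114.]
scene -0.083 -0.124 [524. 277.]
scene -0.083 -0.095 [551. 233.]
scene -0.059 -0.124 [572. 312.]
scene -0.059 -0.095 [598. 268.]
```

View pics/ts3.png

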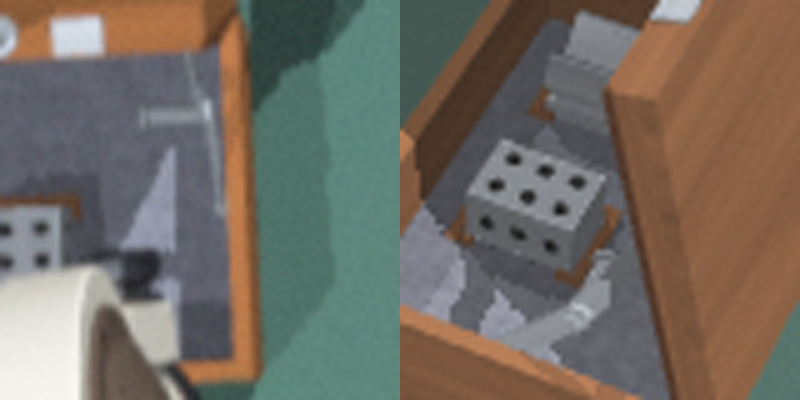

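The stud moved from row 157 to row 116 in the top crop, and the knuckle is at scene (575,312). That matches the predicted stop position, and the push ended on a hard stop at 40 N, so the lid is locked. Next is the V-block, gripped with the camera towards the robot (yaw 184).

Run:
```python
from h import *
print(bot.get_obs()["q"].round(1))
loc=lambda w:np.array([(w-C)@[np.cos(CY),np.sin(CY)],(w-C)@[-np.sin(CY),np.cos(CY)]])
print(loc(atz("top",140.3,214.6,.066)[:2]),loc(atz("top",174.8,212.4,.06)[:2]))
v=cw(-.03,.083)
chain(np.r_[.489,.1,.21,138.9],np.r_[.489,.12,.20,183.9],np.r_[v,.18,183.9],np.r_[v,.05,183.9])
```

```text
[ 9.5 -2.5  3.  95.5 -0.  95.6]
[-0.03144138  0.07687208] [-0.03031646 -0.01595287]
0.0180 0.0022 0.0516 -45.0  rows>=6.3
0.0131 0.0151 0.0100 -45.0  rows>=6.3
-0.0765 0.1526 0.0200 -0.0  rows>=4.1
-0.0000 0.0000 0.1300 -0.0  rows>=3.1
```

```bash
python3 drive.py '0.01 0 0.03 -33 0.06;0.01 0 0.03 -33 0.06;0.01 0 0.03 -33 0.06;0.01 0 0.03 -33 0.06;0.01 0 0.03 -33 0.06'
python3 drive.py '0.01 0 0.02 -33 0.06;0.01 0 0.02 -33 0.06;0.01 0 0.02 -33 0.06;0.01 0 0.02 -33 0.06;0.01 0 0.02 -33 0.06'
python3 drive.py '0.01 0 0.01 -24 0.06;0.01 0 0.01 -24 0.06;0.01 0 0.01 -24 0.06;0.01 0 0.01 -24 0.06;0.01 0 0.01 -24 0.06'
python3 - <<'E'
from h import *
v=cw(-.03,.083)
chain(np.r_[v,.18,183.9],np.r_[v,.05,183.9])
E
```

```text
time: 8.98
ee_pos: [0.4865, 0.0918, 0.2298]
tcp_rot: [-179.9, -0.1, 127.3]
wrist_force: [-0.2, 0.2, 0.3]
opening: 0.0602
grasp_force: 0.0
time: 9.4
ee_pos: [0.4804, 0.0997, 0.2099]
tcp_rot: [-179.9, -0.1, 160.3]
wrist_force: [0.6, -0.1, -0.5]
opening: 0.0604
grasp_force: 0.0
time: 9.82
ee_pos: [0.4711, 0.1031, 0.2001]
tcp_rot: [-180.0, -0.1, -175.9]
wrist_force: [0.9, -0.5, -0.6]
opening: 0.0601
grasp_force: 0.0
-0.0960 0.1679 0.0201 0.2  rows>=4.7
-0.0000 0.0000 0.1300 -0.0  rows>=3.1
```

```bash
python3 drive.py '-0.096 0.168 0.02 0 0.056;-0.096 0.168 0.02 0 0.056;-0.096 0.168 0.02 0 0.056;-0.096 0.168 0.02 0 0.056;-0.096 0.168 0.02 0 0.056'
python3 drive.py '0 0 0 0 0.056;0 0 0 0 0.056;0 0 0 0 0.056'
python3 - <<'E'
from h import *
v=cw(-.03,.083)
chain(np.r_[v,.055,183.9])
i=bot.camera_info("wrist");W=bot.camera("wrist");E=np.array(i["extrinsics"]);K=np.array(i["mtx"])
def fp(P):
    p=E[:3,:3].T@(P-E[:3,3]);t=np.arctan2(np.hypot(*p[:2]),p[2]);return K[:2,2]+K[0,0]*t*p[:2]/np.hypot(*p[:2])
for a in(-.03,.03):
    for b in(-.021,.021):
        q=fp(np.r_[cw(-.03+a,.083+b),.066]);print(q.round());cv2.circle(W,(int(q[0]),int(q[1])),3,(0,255,0),1)
cv2.imwrite("pics/w5.png",W)
E
```

```text
time: 10.23
ee_pos: [0.5563, 0.2803, 0.1793]
tcp_rot: [-180.0, -0.1, -176.1]
wrist_force: [0.6, 0.2, -0.2]
opening: 0.0562
grasp_force: 0.0
time: 10.48
ee_pos: [0.5553, 0.277, 0.1807]
tcp_rot: [-180.0, -0.1, -176.1]
wrist_force: [0.2, -1.0, -0.5]
opening: 0.056
grasp_force: 0.0
0.0003 0.0005 0.1257 -0.0  rows>=3.0
[230. 156.]
[282. 156.]
[231. 225.]
[280. 225.]
```

View pics/w5.png

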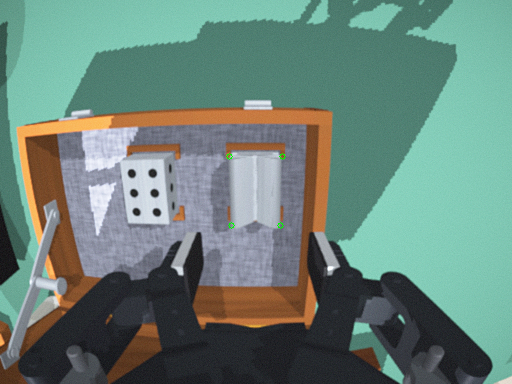

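The V-block's edges (columns 230–281, rows 156–225) match the projected nest, and the fingers straddle it. The left of the picture also shows the stay bent past straight. I descend and grip.

```bash
python3 drive.py '0.0005 0.0005 0.03 0 0.056;0.0005 0.0005 0.06 0 0.056;0.0005 0.0005 0.09 0 0.056;0.0005 0.0005 0.115 0 0.056;0.0005 0.0005 0.1255 0 0.056'
python3 drive.py '0 0 0 0 0.056;0 0 0 0 0.03;0 0 0 0 0.03;0 0 0 0 0.03;0 0 0 0 0.03' 70
python3 drive.py '0 0 0 0 0.03;0 0 0 0 0.03'
python3 drive.py '0 0 -0.005 0 0.03;0 0 -0.015 0 0.03;0 0 -0.03 0 0.03;0 0 -0.05 0 0.03;0 0 -0.07 0 0.03'
python3 drive.py '0 0 -0.02 0 0.03;0 0 -0.04 0 0.03;0 0 -0.06 0 0.03;0 0 -0.06 0 0.03'
python3 - <<'E'
from h import *
a=np.radians(4.03);p=np.array([.5767,-.1778]);d=p+np.array([[np.cos(a),-np.sin(a)],[np.sin(a),np.cos(a)]])@[-.045,.01]
print(d);o=bot.get_obs()["ee_pos"];T=[np.r_[o[:2]+(d-o[:2])*k/3,o[2],183.9] for k in(1,2,3)]
chain(*T,np.r_[d,.055+.034,183.9])
E
```

```text
time: 10.95
ee_pos: [0.5546, 0.2768, 0.058]
tcp_rot: [179.9, 0.0, -176.1]
wrist_force: [-30.4, -24.7, 83.1]
opening: 0.056
grasp_force: 41.5
time: 11.37
ee_pos: [0.5558, 0.2771, 0.059]
tcp_rot: [179.9, 0.2, -176.2]
wrist_force: [-1.9, -1.7, 11.1]
opening: 0.0411
grasp_force: 73.0
time: 11.53
ee_pos: [0.5559, 0.2771, 0.0591]
tcp_rot: [179.9, 0.2, -176.2]
wrist_force: [-3.0, -0.9, 10.5]
opening: 0.0409
grasp_force: 73.0
time: 11.95
ee_pos: [0.5546, 0.277, 0.1266]
tcp_rot: [-180.0, -0.1, -176.1]
wrist_force: [-0.2, 0.0, -5.3]
opening: 0.0411
grasp_force: 71.4
time: 12.28
ee_pos: [0.5561, 0.2779, 0.1908]
tcp_rot: [179.9, 0.3, -176.1]
wrist_force: [-0.1, 0.7, -3.9]
opening: 0.041
grasp_force: 71.7
[ 0.53110848 -0.17098727]
0.0185 -0.1487 -0.0000 -0.0  rows>=3.6
0.0185 -0.1487 -0.0000 -0.0  rows>=3.6
0.0185 -0.1487 -0.0000 -0.0  rows>=3.6
-0.0000 0.0000 0.1018 -0.0  rows>=2.4
```

```bash
python3 drive.py '0.0185 -0.1487 0 0 0.03;0.0185 -0.1487 0 0 0.03;0.0185 -0.1487 0 0 0.03;0.0185 -0.1487 0 0 0.03;0.0185 -0.1487 0 0 0.03'
python3 drive.py '0.0185 -0.1487 0 0 0.03;0.0185 -0.1487 0 0 0.03;0.0185 -0.1487 0 0 0.03;0.0185 -0.1487 0 0 0.03;0.0185 -0.1487 0 0 0.03'
python3 drive.py '0.0185 -0.1487 0 0 0.03;0.0185 -0.1487 0 0 0.03;0.0185 -0.1487 0 0 0.03;0.0185 -0.1487 0 0 0.03;0.0185 -0.1487 0 0 0.03'
python3 drive.py '0 0 0 0 0.03;0 0 0 0 0.03;0 0 0 0 0.03'
python3 - <<'E'
from h import *
b=bot.camera("scene");t=bot.camera("top")
cv2.imwrite("pics/p1.png",np.hstack([cv2.resize(b[150:330,90:290],(400,360)),cv2.resize(t[130:280,240:390],(360,360))]))
chain(np.r_[.5311,-.171,.1,183.9])
E
```

```text
time: 12.7
ee_pos: [0.546, 0.1236, 0.1852]
tcp_rot: [-179.9, -0.1, -176.3]
wrist_force: [-0.2, 0.9, -4.4]
opening: 0.0409
grasp_force: 73.1
time: 13.12
ee_pos: [0.5377, -0.0257, 0.185]
tcp_rot: [-179.9, -0.1, -176.3]
wrist_force: [-0.9, 0.7, -4.9]
opening: 0.0412
grasp_force: 74.3
time: 13.53
ee_pos: [0.5295, -0.175, 0.1847]
tcp_rot: [-179.9, -0.1, -176.3]
wrist_force: [0.0, 0.5, -5.7]
opening: 0.0415
grasp_force: 74.8
time: 13.78
ee_pos: [0.5304, -0.17, 0.1855]
tcp_rot: [180.0, -0.0, -176.0]
wrist_force: [0.5, -0.5, -5.8]
opening: 0.041
grasp_force: 74.8
-0.0005 -0.0012 0.0859 0.1  rows>=2.1
```

View pics/p1.png

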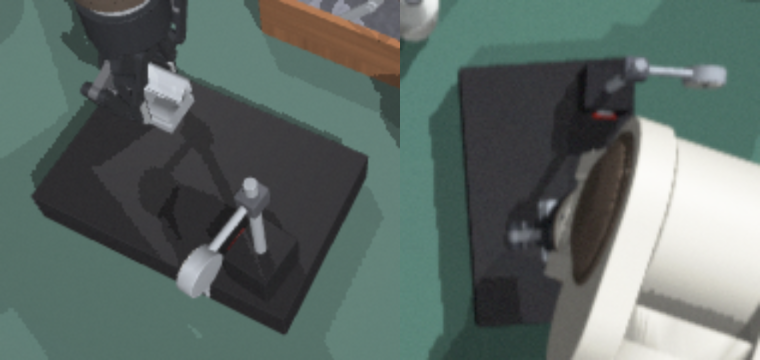

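The V-block hangs upright over the plate's free middle, vee up, about 100 mm clear of the indicator. I lower it gently.

```bash
python3 drive.py '0 0 0.025 0 0.03;0 0 0.05 0 0.03;0 0 0.07 0 0.03;0 0 0.083 0 0.03;0 0 0.085 0 0.03'
python3 drive.py '0 0 0 0 0.03;0 0 0.001 0 0.03;0 0 0.002 0 0.03;0 0 0.003 0 0.03;0 0 0.003 0 0.03'
python3 drive.py '0 0 0.001 0 0.03;0 0 0.002 0 0.03;0 0 0.002 0 0.03'
```

```text
time: 14.3
ee_pos: [0.5293, -0.1699, 0.0983]
tcp_rot: [179.9, -0.2, -176.0]
wrist_force: [0.7, -0.2, -5.3]
opening: 0.0408
grasp_force: 74.7
time: 14.72
ee_pos: [0.5308, -0.1711, 0.0986]
tcp_rot: [-180.0, 0.1, -176.1]
wrist_force: [-0.7, -0.3, -5.9]
opening: 0.0416
grasp_force: 74.7
time: 14.97
ee_pos: [0.5303, -0.171, 0.0958]
tcp_rot: [180.0, -0.0, -176.1]
wrist_force: [-0.7, 0.3, -5.4]
opening: 0.0413
grasp_force: 74.7
```

```bash
python3 drive.py '0 0 0.001 0 0.03;0 0 0.0015 0 0.03;0 0 0.0015 0 0.03'
python3 drive.py '0 0 0.0005 0 0.03;0 0 0.001 0 0.03;0 0 0.001 0 0.03'
python3 drive.py '0 0 0.0005 0 0.03;0 0 0.001 0 0.03;0 0 0.001 0 0.03'
```

```text
time: 15.22
ee_pos: [0.5303, -0.1709, 0.0943]
tcp_rot: [180.0, -0.0, -176.1]
wrist_force: [-0.2, -0.5, -5.3]
opening: 0.0411
grasp_force: 74.7
time: 15.47
ee_pos: [0.5304, -0.1709, 0.0934]
tcp_rot: [180.0, -0.0, -176.1]
wrist_force: [0.6, -0.5, -5.8]
opening: 0.0409
grasp_force: 74.7
time: 15.72
ee_pos: [0.5305, -0.171, 0.0931]
tcp_rot: [-180.0, 0.0, -176.1]
wrist_force: [-3.5, 1.3, 2.2]
opening: 0.041
grasp_force: 75.7
```

Contact: the weight has come off the wrist. I release and rise.

```bash
python3 drive.py '0 0 0 0 0.045;0 0 0 0 0.06;0 0 0 0 0.07;0 0 0 0 0.07;0 0 0 0 0.07'
python3 drive.py '0 0 -0.01 0 0.07;0 0 -0.03 0 0.07;0 0 -0.07 0 0.07;0 0 -0.11 0 0.07;0 0 -0.15 0 0.07'
python3 drive.py '0.1 0 0 0 0.07;0.15 0 0 0 0.07;0.15 0 0 0 0.07;0.15 0 0 0 0.07;0.15 0 0 0 0.07'
python3 - <<'E'
from h import *
b=bot.camera("scene");t=bot.camera("top")
cv2.imwrite("pics/f.png",np.hstack([b[:,90:400],t[80:,90:400][:304].repeat(1,0) if 0 else cv2.copyMakeBorder(t[80:,90:400],0,80,0,0,0)]))
E
```

```text
time: 16.13
ee_pos: [0.5306, -0.171, 0.0926]
tcp_rot: [-180.0, 0.0, -176.1]
wrist_force: [-0.5, -1.3, -0.7]
opening: 0.07
grasp_force: 0.0
time: 16.55
ee_pos: [0.5299, -0.1708, 0.2449]
tcp_rot: [180.0, 0.0, -176.1]
wrist_force: [0.9, -0.4, 0.0]
opening: 0.0696
grasp_force: 0.0
time: 16.97
ee_pos: [0.3773, -0.1813, 0.2445]
tcp_rot: [-179.9, 0.1, -176.2]
wrist_force: [-0.7, 0.5, 0.6]
opening: 0.0699
grasp_force: 0.0
```

View pics/f.png

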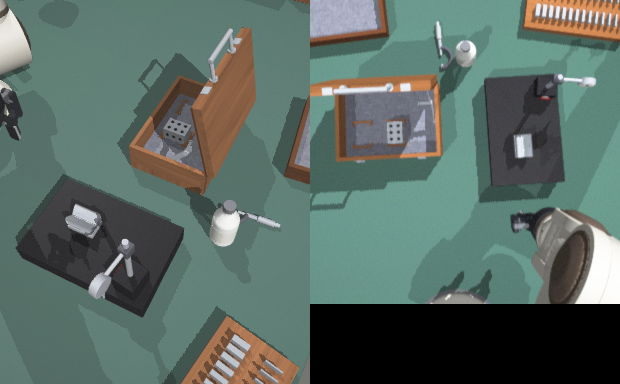

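The final views show the lid standing open by itself. The V-block stands on the plate with its vee up at (523,146), and the drilled block is still in the case. The indicator, micrometer and bottle look unmoved.

```bash
python3 -c "
from workcell import bot
print(bot.job_done())"
```

```text
the job is handed in; nothing more can be done
None
```

I handed the job in at about 17 s: the lid is locked open on its stay, the V-block stands vee-up on the granite plate, and the drilled block, indicator, micrometer and bottle look undisturbed. While reaching into the nest, the wrist force reached at least 83 N (limit 120 N), most likely a fingertip on a cleat; I got no verdict from the judging.

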